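# Set the straightedge against both edge stops

## Task

Pick up the straightedge by its black handle and lay it flat across the white trimming board, on the robot's side of the two edge stops and about midway between them. Slide it gently towards the stops, never pressing on either with more than about 10 N, until its long edge rests against the tips of both rods at once, pushing both sprung tips in; then let go, leaving it there, and leave everything else where it is.

Things in the scene. Friction and masses are not known exactly. Their poses are not given: they have to be found in the camera images.
- handle_mid (a point): centre of the straightedge's upright black grip handle, 30 mm above the straightedge's underside. The handle is 110 mm long (along x), 14 mm wide (y) and rises from 8 to 52 mm above the underside. x runs along the straightedge, y across it, z up
- straightedge: loose hollow aluminium bar, 280 long (x) x 60 wide (y) x 8 mm thick, about 0.3 kg, with square-cut long edges at y = +30 and -30 mm; either may be used. Origin: centre of its underside, 30 mm below handle_mid, same axes. It starts on the bare worktop to the left or right of the board
- board: fixed white plastic trimming board, 260 (x) x 300 (y) x 12 mm thick, with a paper label sheet on it. Origin: centre of its underside; x points from its near edge to its far edge, y to its left, z up; its top is 12 mm above the origin. Sliding the straightedge on it takes about 2 to 5 N, turning it about one stop up to about 8 N
- stop_left: left one of the two fixed edge stops on the board: steel block 24 (x) x 30 (y) x 22 mm high; origin at the centre of its foot on the board's top, 97 mm beyond the board's centre and 85 mm to the left, axes as the board's. From the middle of its near face a rod points to -x, 5.5 mm above the board, with a round 8 mm brass tip
- stop_right: right one of the two stops, same make, 85 mm to the right. Each rod is clamped at its own length, its tip standing 10 to 50 mm out of the block's near face (22 to 62 mm from the block's origin): not measured, see or feel it. Each tip yields 2.5 mm against a weak spring (under 1 N), then is rigid
- tray: loose open steel instrument tray, 240 x 100 x 30 mm, lying on the worktop; leave alone. Origin: centre of its underside
- forceps: loose steel forceps, 130 mm long, lying in the tray; leave alone. Origin: centre of its underside
- tape_roll: loose roll of paper tape, 42 mm outside, 18 mm high, standing on a near corner of the board; leave alone. Origin: centre of its underside
- vial: loose small glass vial with a metal cap, 22 mm diameter, 45 mm high, standing on the board between the two stops; leave alone. Origin: centre of its underside
- pill_jar: loose amber jar with a white cap, 48 mm diameter, 75 mm high; leave alone. Origin: centre of its underside
- steel_cup: loose steel cup, 66 mm diameter, 60 mm high; leave alone. Origin: centre of its underside

How it is judged:
At the end, for the whole second after the job is handed in: The straightedge lies released, still and flat on the board (within 3 mm and 0.03 rad), on the robot's side of the stops, across the board (within 0.35 rad), its middle within 45 mm of midway, resting against both stops at once (more than 0.1 N from each sprung tip) (z of handle_mid in the frame of board between 0.039 and 0.045 m and angle between straightedge's own z axis and vertical below 0.03 rad and x of handle_mid in the frame of board between -0.03 and 0.06 m and y of handle_mid in the frame of board between -0.045 and 0.045 m and angle between the x axis of straightedge and the y axis of board, either way round below 0.35 rad and contact force between straightedge and stop_left above 0.1 N and contact force between straightedge and stop_right above 0.1 N and linear speed of straightedge below 0.01 m/s and contact force between the fingers and straightedge below 0.05 N); the robot touches nothing.
It fails at once if a stop is pressed with more than 12 N by the straightedge (contact force between straightedge and stop_left above 12 N or contact force between straightedge and stop_right above 12 N).
It fails at once if a stop is struck by the robot (contact force between any of the fingers, the arm and stop_left above 5 N or contact force between any of the fingers, the arm and stop_right above 5 N).
It fails at once if another loose thing is moved by more than 15 mm (distance of any of tray, forceps, tape_roll, vial, pill_jar, steel_cup from where it was at the start of the episode above 0.015 m).
It also fails if it takes over 58 s, if anything falls off the work surface, if the arm or the gripper's body presses on something with over 40 N, if the wrist force passes 120 N, or if a joint passes its speed limit or range.

## Robot

A 7-joint arm with a two-finger parallel gripper is mounted at the origin on the work surface. World frame = base frame: x ahead of the robot, y to its left, z up, the work surface at z = 0. Lengths are in m, angles in rad, forces in N, time in s.
With the tool pointing down it reaches from about 0.425 to 0.925 m from the base axis. Payload 6.8 kg.
Tool frame: the origin (TCP) lies at the very end of the fingers, on their centre line; the grasp point (between the pads) lies 19 mm behind it (r.grip_point_offset is the distance from the TCP to the grasp point, in m); z points along the fingers, y is the line along which they close (so a half turn about z gives the same grasp; the last joint's range is limited). The gripper opens to 85 mm and grips with 20 to 120 N. Pads are 22 mm wide; open, the fingers measure 114 mm over their backs; the gripper's body (76 mm by 85 mm) begins 54 mm behind the grasp point. The pads swing forward as they close: fully open they stand 13 mm farther back than shut.
Start: joints at [1.218, 0.477, 0.022, 1.555, -0.011, 1.109, -0.083], TCP at [0.164, -0.655, 0.231] pointing down, gripper open.
Joint ranges: [-2.96, 2.96], [-0.34, 2.1], [-1.41, 1.46], [0.24, 2.44], [-1.37, 4.51], [0.17, 1.92], [-2.96, 2.96]. Speed limits (rad/s): [2.39, 2.39, 3.14, 3.14, 3.14, 3.14, 3.14].

## Interface

Orientations are given as a rotation vector (axis times angle).
In Python, from bench import status, eyes, r gives the robot as it stands.
- The arm moves only by the shell command python3 -m crank 'ROWS' [OPENING] [FORCE]. ROWS is JSON, a list of rows, each a list of 6 numbers: the shift along the tool's x, y, z normalised to -1 to 1, where 1 is 0.02 m, then the turn, a rotation vector about the tool's x, y, z normalised to -1 to 1, where 1 is 45 degrees. A call has 1 to 12 rows; each row shifts and turns the commanded pose from where the row before left it, along the tool's axes as they then stand; what a row does not reach is not made up. A row lasts 1/10 s, in which the tool goes at most 50 mm and 8.59 degrees, less where a joint would pass 70% of its speed; a pose out of reach is approached as far as the arm can. A call with a number of a shift or a turn outside -1 to 1 is refused whole. A call with a gripper value outside its range is refused whole. OPENING is the opening, from 0 (shut) to 1 (fully open), set as the call begins (- or left out, the last holds). The fingers move at their own pace and stop on an object; FORCE is the grip in N (left out, the last holds). Time passes only in rows, so rows that do not move let the fingers close. It gives the time, the measured TCP pose, the force, the opening and the grip force at its end, in the units of the state.
- status.get_obs(): the state, without advancing time (a new reading comes with each control period).
- eyes.grab_frame(name): name is "scene" or "top" or "wrist"; returns a dict with "image" (384x512x3 uint8, red, green, blue), "depth" (384x512 float32, m along the optical axis (not along the pixel's ray), 0 where there is no reading), "fovy" (degrees; the focal length in pixels is half the picture's height over the tangent of half this angle, whatever the lens; pixels are square), "cx", "cy" (the principal point, pixels), "k1" (the pictures are not rectified: a ray, as slopes to the right and down, at radius r is drawn at 1 + k1 r^2 times it, then the intrinsics apply), "world_to_cam" (4x4, takes a point from world to camera coordinates). Camera axes: x right, y up, looking along -z (the intrinsics and any distortion apply to the point x, -y, -z); pixel columns grow to the right and rows downward; lengths in m; the calibration is good to about 2 mm. A picture is of the moment at which its call begins.
- r.hand_in(): hands the job in; it is judged then, once.
The state is a dict: "clock": time; "joints": joint angles; "qvel": joint speeds; "tau": joint torques, N m; "tcp_pos": TCP position; "orientation": TCP orientation; "contact_force": force on the tool from outside, world axes, zero at the start; "moment": the same for the moment, N m; "grip_width": finger opening in m; "gripper_force": force on a finger pad.
Only numpy, scipy, OpenCV 4.12 (cv2) and the standard library are available. Lean on these libraries where they do the work, as an engineer would, in place of code of your own. Each camera call takes 0.05 s, during which the arm holds its last target. There are 200 camera calls.

## Working session

There is one attempt and no reset: what is moved stays moved. The work goes in short steps, Python scripts to look and compute and a shell command to move; the robot and the scene stay as the last step left them, time stands still between calls to the robot, and variables do not carry over. Pictures are saved under pics/ and viewed, at most 10 in all, crops included, and the job is handed in when it is done.

```bash
mkdir -p pics; cat > h.py <<'E'
import numpy as np,cv2
from bench import status,eyes,r
from scipy.spatial.transform import Rotation as R
def grab(n,fn=None):
    f=eyes.grab_frame(n)
    if fn: cv2.imwrite('pics/'+fn,f['image'][:,:,::-1])
    return f
def cloud(f):
    h,w=f['depth'].shape;F=h/2/np.tan(np.radians(f['fovy'])/2)
    K=np.array([[F,0,f['cx']],[0,F,f['cy']],[0,0,1.]])
    uv=np.stack(np.meshgrid(np.arange(w),np.arange(h)),-1).reshape(-1,1,2).astype(float)
    s=cv2.undistortPoints(uv,K,np.array([f['k1'],0,0,0.])).reshape(h,w,2)
    d=f['depth'];p=np.stack([s[...,0]*d,-s[...,1]*d,-d],-1)
    M=np.linalg.inv(f['world_to_cam'])
    P=p@M[:3,:3].T+M[:3,3];P[d==0]=np.nan
    return P
E
python3 - <<'E'
from h import *
o=status.get_obs();print({k:np.round(v,3) for k,v in o.items()})
print(R.from_rotvec(o['orientation']).as_matrix().round(3))
a=grab('top','top.png');b=grab('scene','scene.png')
for n,f in(('top',a),('scene',b)):
    P=cloud(f);np.save(n+'.npy',P)
    print(n,np.nanmin(P.reshape(-1,3),0),np.nanmax(P.reshape(-1,3),0))
E
```

```text
{'clock': np.float64(0.0), 'joints': array([ 1.218,  0.478,  0.022,  1.556, -0.012,  1.109, -0.083]), 'qvel': array([-0.   ,  0.001, -0.001,  0.001, -0.001,  0.001, -0.001]), 'tau': array([-1.0000e-03, -5.9645e+01,  1.6080e+00, -2.8120e+01,  1.3000e-02,
        1.0000e-02, -0.0000e+00]), 'tcp_pos': array([ 0.163, -0.654,  0.23 ]), 'orientation': array([-3.116e+00, -3.830e-01,  1.000e-03]), 'contact_force': array([ 0.296, -0.998,  0.288]), 'moment': array([-0.026, -0.013, -0.056]), 'gripper_force': np.float64(0.0), 'grip_width': np.float64(0.086)}
[[ 0.97   0.242 -0.001]
 [ 0.242 -0.97   0.002]
 [-0.    -0.002 -1.   ]]
top [ 0.05611782 -1.29575795 -0.76930472] [1.68921426 1.35657611 0.19275883]
scene [-1.2493422  -0.67914688 -0.76389339] [1.27812876 1.60368172 0.33821292]
```

View pics/top.png

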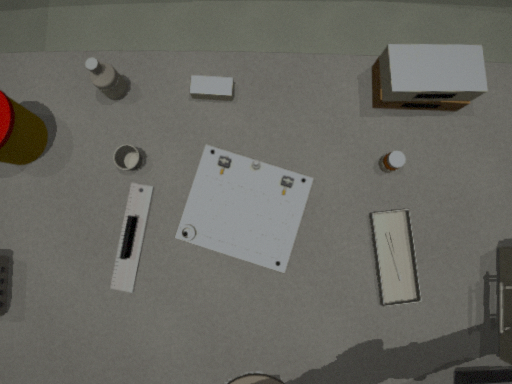

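View pics/scene.png

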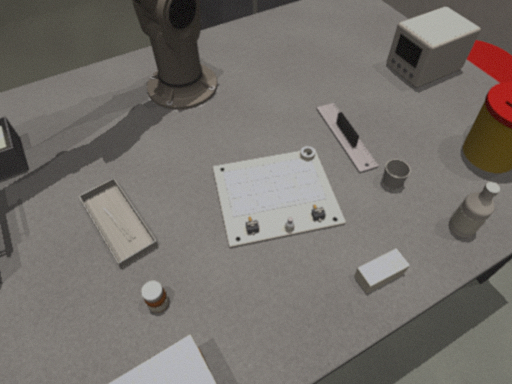

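The top view shows the robot at the bottom with x up and y to the left. The straightedge is at (131,238) with its handle at (128,237), and the board is centred at about (247,209). The stops are at (223,162) and (287,182), the tips at (222,172) and (284,192), the tape at (189,232), the vial at (256,166) and the cup at (127,157).

```bash
python3 - <<'E'
from h import *
P=np.load('top.npy');im=cv2.imread('pics/top.png').astype(int)
z=P[...,2];X,Y=P[...,0],P[...,1]
V,U=np.mgrid[:384,:512]
def box(u0,u1,v0,v1): return (U>=u0)&(U<=u1)&(V>=v0)&(V<=v1)
t=box(300,350,150,300);print('table z',np.nanmedian(z[t]))
def rect(m,n):
    # largest component
    k,l,s,_=cv2.connectedComponentsWithStats(m.astype(np.uint8));m=l==1+np.argmax(s[1:,4])
    q=P[m][:,:2].astype(np.float32);print(n,m.sum(),cv2.minAreaRect(q*1000),'medz',np.median(P[m][:,2]));return m
rect(box(165,320,140,280)&(z>.008)&(z<.03),'board')
rect(box(105,160,178,300)&(z>.004)&(z<.02),'bar')
rect(box(105,160,178,300)&(z>.035)&(z<.07),'handle')
for n,b in (('SL',box(215,232,150,168)),('SR',box(279,296,172,187))):
    m=b&(z>.027)&(z<.05);print(n,P[m].mean(0),m.sum())
for n,b in (('vial',box(245,268,155,172)),('tape',box(178,200,222,242)),('cup',box(110,145,140,175))):
    m=b&(z>.026);print(n,P[m].mean(0),P[m].max(0),P[m].min(0))
hsv=cv2.cvtColor(im.astype(np.uint8),cv2.COLOR_BGR2HSV)
m=box(210,300,150,205)&(hsv[...,1]>110)&(hsv[...,2]>90)
k,l,s,c=cv2.connectedComponentsWithStats(m.astype(np.uint8))
for i in range(1,k): print('brass',s[i],c[i].round(1),P[l==i].mean(0).round(4),P[l==i].min(0).round(4))
E
```

```text
table z -0.0014491632317206182
board 10516 ((543.0547485351562, 42.111236572265625), (298.0747375488281, 260.51336669921875), 73.31021881103516) medz 0.011146919073259431
bar 1940 ((459.9427490234375, 334.9666748046875), (63.54844284057617, 282.1773376464844), 81.54621887207031) medz 0.006822182790717668
handle 319 ((459.83880615234375, 335.0840759277344), (16.681838989257812, 110.48591613769531), 80.91192626953125) medz 0.049289842969254316
SL [0.65961635 0.0945581  0.03443624] 113
SR [ 0.61135241 -0.06640076  0.03438499] 102
vial [0.65181749 0.01317597 0.04294303] [0.66248933 0.02378522 0.05788191] [0.64271266 0.00314568 0.02998918]
tape [0.47508164 0.18518334 0.02859799] [0.49362588 0.20589109 0.033824  ] [0.45541529 0.16503971 0.02603131]
cup [0.66367918 0.34768716 0.04684552] [0.69405903 0.37635499 0.0632319 ] [0.62937617 0.30897245 0.02606195]
brass [221 170   2   4   7] [221.4 171.3] [0.6341 0.1026 0.0202] [0.6295 0.101  0.0168]
brass [283 190   2   5   8] [283.5 192. ] [ 0.5834 -0.0589  0.0193] [ 0.5785 -0.0603  0.0169]
```

Everything checks out:
- **Board:** yaw -16.7°, centre (0.543, 0.042).
- **Stops:** 168 mm apart, where 170 is expected.
- **Bar:** centre (0.460, 0.335), long axis at about -8.7°, lengths match.

Next I swing around in an arc at height.

```bash
python3 -m crank '[[1,-0.07,0,0,0,-0.041],[1,-0.07,0,0,0,-0.041],[1,-0.07,0,0,0,-0.041],[1,-0.07,0,0,0,-0.041],[1,-0.07,0,0,0,-0.041],[1,-0.07,0,0,0,-0.041],[1,-0.07,0,0,0,-0.041],[1,-0.07,0,0,0,-0.041],[1,-0.07,0,0,0,-0.041],[1,-0.07,0,0,0,-0.041],[1,-0.07,0,0,0,-0.041],[1,-0.07,0,0,0,-0.041]]' 1 40
python3 -m crank '[[1,-0.07,0,0,0,-0.041],[1,-0.07,0,0,0,-0.041],[1,-0.07,0,0,0,-0.041],[1,-0.07,0,0,0,-0.041],[1,-0.07,0,0,0,-0.041],[1,-0.07,0,0,0,-0.041],[1,-0.07,0,0,0,-0.041],[1,-0.07,0,0,0,-0.041],[1,-0.07,0,0,0,-0.041],[1,-0.07,0,0,0,-0.041],[1,-0.07,0,0,0,-0.041],[1,-0.07,0,0,0,-0.041]]'
python3 -m crank '[[1,-0.07,0,0,0,-0.041],[1,-0.07,0,0,0,-0.041],[1,-0.07,0,0,0,-0.041],[1,-0.07,0,0,0,-0.041],[1,-0.07,0,0,0,-0.041],[1,-0.07,0,0,0,-0.041],[1,-0.07,0,0,0,-0.041],[1,-0.07,0,0,0,-0.041],[1,-0.07,0,0,0,-0.041],[1,-0.07,0,0,0,-0.041],[1,-0.07,0,0,0,-0.041],[1,-0.07,0,0,0,-0.041]]'
```

```text
clock: 1.3
tcp_pos: [0.3756, -0.5409, 0.2313]
orientation: [2.985, 0.979, 0.0]
contact_force: [-0.5, -0.6, -0.0]
grip_width: 0.0855
gripper_force: 0.0
clock: 2.5
tcp_pos: [0.5278, -0.3565, 0.2313]
orientation: [2.742, 1.534, 0.0]
contact_force: [0.4, 0.0, 0.0]
grip_width: 0.0857
gripper_force: 0.0
clock: 3.7
tcp_pos: [0.5993, -0.1283, 0.2313]
orientation: [2.396, 2.032, 0.0]
contact_force: [0.1, -0.4, 0.2]
grip_width: 0.0854
gripper_force: 0.0
```

```bash
python3 -m crank '[[1,0,0,0,0,-0.08],[1,0,0,0,0,-0.08],[1,0,0,0,0,-0.08],[1,0,0,0,0,-0.08],[1,0,0,0,0,-0.08],[1,0,0,0,0,-0.08],[1,0,0,0,0,-0.08],[1,0,0,0,0,-0.08],[1,0.2,0,0,0,-0.08],[1,0.2,0,0,0,-0.08],[1,0.2,0,0,0,-0.08],[1,0.2,0,0,0,-0.08]]'
python3 -m crank '[[1,0.5,0,0,0,-0.08],[1,0.5,0,0,0,-0.08],[1,0.5,0,0,0,-0.08],[1,0.5,0,0,0,-0.08],[1,0.5,0,0,0,-0.08],[1,0.5,0,0,0,-0.08],[0,0,0,0,0,-0.17],[0,0,0,0,0,-0.17],[0,0,0,0,0,-0.17],[0,0,0,0,0,-0.06]]'
cat >> h.py <<'E'
def rem(x,y,z,yx):
    "remaining shift in tool units (after turning), to put TCP at x,y,z with tool x at heading yx deg"
    o=status.get_obs();M=R.from_rotvec(o['orientation']).as_matrix();h=np.degrees(np.arctan2(M[1,0],M[0,0]))
    d=np.array([x,y,z])-o['tcp_pos']
    a=np.radians(yx);T=np.array([[np.cos(a),np.sin(a),0],[np.sin(a),-np.cos(a),0],[0,0,-1]])
    print('t',o['clock'],'tcp',o['tcp_pos'].round(4),'head',h.round(2),'tilt',M[2].round(4),'| units after turn',(d@T/.02).round(2),'turn z',(-((yx-h+180)%360-180)/45).round(3),'F',o['contact_force'].round(2),'w',o['grip_width'].round(4),o['gripper_force'].round(1))
E
python3 - <<'E'
from h import *
rem(.460,.335,.15,171.3)
f=grab('wrist','w1.png');P=cloud(f);z=P[...,2]
for a,b,n in((.003,.02,'bar'),(.035,.07,'handle')):
    m=((z>a)&(z<b)&(abs(P[...,0]-.46)<.2)&(abs(P[...,1]-.335)<.1)).astype(np.uint8)
    k,l,s,_=cv2.connectedComponentsWithStats(m);m=l==1+np.argmax(s[1:,4])
    print(n,m.sum(),cv2.minAreaRect(P[m][:,:2].astype(np.float32)*1000),np.median(z[m]))
E
```

```text
clock: 4.9
tcp_pos: [0.5715, 0.109, 0.2313]
orientation: [-1.476, -2.773, -0.0]
contact_force: [0.7, -0.1, 0.3]
grip_width: 0.0854
gripper_force: 0.0
clock: 5.9
tcp_pos: [0.5344, 0.2363, 0.2312]
orientation: [-0.238, -3.132, 0.0]
contact_force: [0.2, 1.2, 0.1]
grip_width: 0.0854
gripper_force: 0.0Traceback (most recent call last):
  File "<stdin>", line 2, in <module>
  File "h.py", line 22, in rem
    print('t',o['clock'],'tcp',o['tcp_pos'].round(4),'head',h.round(2),'tilt',M[2].round(4),'| units after turn',(d@T/.02).round(2),'turn z',(-((yx-h+180)%360-180)/45).round(3),'F',o['contact_force'].round(2),'w',o['grip_width'].round(4),o['gripper_force'].round(1))
                                                                                                                                                                                                                     ^^^^^^^^^^^^^^^^^^^^^
AttributeError: 'float' object has no attribute 'round'
```

```bash
sed -i "s/o\['clock'\]/round(float(o['clock']),2)/; s/(-((yx-h+180)%360-180)\/45).round(3)/round(float(-((yx-h+180)%360-180)\/45),3)/; s/h.round(2)/round(float(h),2)/" h.py
python3 - <<'E'
from h import *
rem(.460,.335,.12,171.3)
f=grab('wrist','w1.png');P=cloud(f);z=P[...,2]
for a,b,n in((.003,.02,'bar'),(.035,.07,'handle')):
    m=((z>a)&(z<b)&(abs(P[...,0]-.46)<.2)&(abs(P[...,1]-.335)<.1)).astype(np.uint8)
    k,l,s,_=cv2.connectedComponentsWithStats(m);m=l==1+np.argmax(s[1:,4])
    print(n,m.sum(),cv2.minAreaRect(P[m][:,:2].astype(np.float32)*1000),np.median(z[m]))
E
```

```text
Traceback (most recent call last):
  File "h.py", line 22, in rem
    print('t',round(float(o['clock']),2),'tcp',o['tcp_pos'].round(4),'head',round(float(h),2),'tilt',M[2].round(4),'| units after turn',(d@T/.02).round(2),'turn z',round(float(-((yx-h+180)%360-180)/45),3),'F',o['contact_force'].round(2),'w',o['grip_width'].round(4),o['gripper_force'].round(1))
                                                                                                                                                                                                                                                 ^^^^^^^^^^^^^^^^^^^^^
AttributeError: 'float' object has no attribute 'round'
```

```bash
sed -i "s/o\['grip_width'\].round(4)/round(float(o['grip_width']),4)/; s/o\['gripper_force'\].round(1)/float(o['gripper_force'])/" h.py
python3 - <<'E'
from h import *
rem(.460,.335,.12,171.3)
f=grab('wrist','w1.png');P=cloud(f);z=P[...,2]
for a,b,n in((.003,.02,'bar'),(.035,.07,'handle')):
    m=((z>a)&(z<b)&(abs(P[...,0]-.46)<.2)&(abs(P[...,1]-.335)<.1)).astype(np.uint8)
    k,l,s,_=cv2.connectedComponentsWithStats(m);m=l==1+np.argmax(s[1:,4])
    print(n,m.sum(),cv2.minAreaRect(P[m][:,:2].astype(np.float32)*1000),np.median(z[m]))
E
```

```text
t 5.9 tcp [0.5344 0.2363 0.2312] head 171.31 tilt [ 3.e-04 -2.e-04 -1.e+00] | units after turn [4.42 4.31 5.56] turn z 0.0 F [0.22 1.24 0.11] w 0.0854 0.0
bar 8957 ((494.19915771484375, 327.88983154296875), (61.80524444580078, 206.6846160888672), 80.92345428466797) 0.007624295421703953
handle 2423 ((457.71783447265625, 333.0540771484375), (14.91855239868164, 109.018310546875), 80.7955093383789) 0.0510384275182722
```

View pics/w1.png

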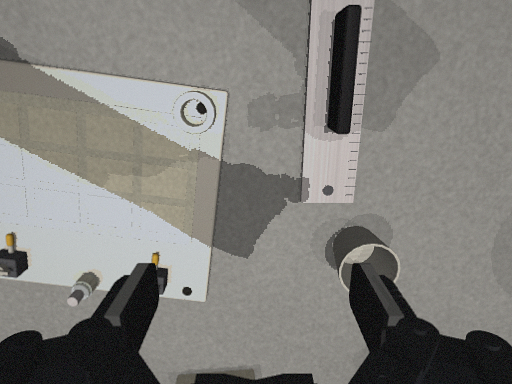

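The wrist view shows the handle at about (345,70), the tape at (193,110) and both brass tips at (11,240) and (156,259). The refined handle centre is (0.458, 0.333), heading 170.85°.

```bash
python3 -m crank '[[0.9,0.84,0.4,0,0,0.01],[0.9,0.84,0.6,0,0,0],[0.9,0.84,0.8,0,0,0],[0.9,0.84,1,0,0,0],[0.9,0.84,1,0,0,0],[0,0,1,0,0,0],[0,0,1,0,0,0],[0,0,1,0,0,0],[0,0,0.8,0,0,0],[0,0,0.4,0,0,0],[0,0,0,0,0,0]]' 1
python3 - <<'E'
from h import *
rem(.458,.333,.015,170.85)
E
```

```text
clock: 7.05
tcp_pos: [0.4595, 0.3329, 0.0704]
orientation: [-0.261, -3.129, 0.002]
contact_force: [-0.5, -0.8, -0.2]
grip_width: 0.0857
gripper_force: 0.0
t 7.05 tcp [0.4595 0.3329 0.0704] head 170.46 tilt [ 0.0012 -0.0012 -1.    ] | units after turn [ 0.07 -0.01  2.77] turn z -0.009 F [-0.47 -0.77 -0.19] w 0.0857 0.0
```

```bash
python3 -m crank '[[0.07,0,0.9,0,0,-0.009],[0,0,0.9,0,0,0],[0,0,0.7,0,0,0],[0,0,0.27,0,0,0],[0,0,0,0,0,0]]' 1
python3 -m crank '[[0,0,0,0,0,0],[0,0,0,0,0,0],[0,0,0,0,0,0],[0,0,0,0,0,0],[0,0,0,0,0,0],[0,0,0,0,0,0],[0,0,0,0,0,0],[0,0,0,0,0,0]]' 0 50
python3 - <<'E'
from h import *
rem(.458,.333,.015,170.85)
E
```

```text
clock: 7.55
tcp_pos: [0.4581, 0.333, 0.0147]
orientation: [-0.25, -3.13, 0.002]
contact_force: [-0.1, -0.4, 0.5]
grip_width: 0.0854
gripper_force: 0.0
clock: 8.35
tcp_pos: [0.4589, 0.3337, 0.0163]
orientation: [0.251, 3.131, 0.001]
contact_force: [-0.1, 1.0, 4.6]
grip_width: 0.0133
gripper_force: 50.0
t 8.35 tcp [0.4589 0.3337 0.0163] head 170.85 tilt [-6.e-04  5.e-04 -1.e+00] | units after turn [ 0.04 -0.04  0.06] turn z -0.0 F [-0.06  0.98  4.56] w 0.0133 49.97766673564911
```

Grasped (13.3 mm wide, 50 N). Now I lift, carry, turn and hover over the board.

```bash
python3 -m crank '[[0,0,-0.3,0,0,0],[0,0,-0.6,0,0,0],[0,0,-0.8,0,0,0],[0,0,-0.9,0,0,0],[0,0,-0.9,0,0,0],[0,0,-0.9,0,0,0],[0,0,-0.6,0,0,0],[0,0,-0.3,0,0,0],[0,0,0,0,0,0]]'
python3 -m crank '[[-0.25,-0.5,0,0,0,0],[-0.5,-1,0,0,0,0.1],[-0.5,-1,0,0,0,0],[-0.5,-1,0,0,0,0],[-0.5,-1,0,0,0,0],[-0.5,-1,0,0,0,0],[-0.5,-1,0,0,0,0],[-0.5,-1,0,0,0,0],[-0.5,-1,0,0,0,0],[-0.5,-1,0,0,0,0],[-0.5,-1,0,0,0,0],[-0.5,-1,0,0,0,0]]'
python3 -m crank '[[-0.5,-0.8,0,0,0,0.1],[-0.3,-0.5,0,0,0,0.16],[0,0,0,0,0,0.16],[0,0,0,0,0,0.16],[0,0,0,0,0,0.16],[0,0,0,0,0,0.16],[0,0,0,0,0,0.16],[0,0,0,0,0,0.16],[0,0,0,0,0,0.16],[0,0,0,0,0,0.16],[0,0,0,0,0,0.16],[0,0,0,0,0,0.16]]'
python3 -m crank '[[0,0,0,0,0,0.12],[0,0,0,0,0,0.06],[0,0,0,0,0,0.02],[0,0,0,0,0,0],[0,0,0,0,0,0]]'
python3 - <<'E'
from h import *
rem(.5545,.0386,.032,73.3)
f=grab('wrist','w2.png');P=cloud(f);np.save('w2.npy',P)
g=grab('scene')
o=status.get_obs();M=R.from_rotvec(o['orientation']).as_matrix()
T=(P-o['tcp_pos'])@M  # tool frame
m=(abs(T[...,2]+.0083)<.004)&(abs(T[...,0])<.17)&(abs(T[...,1])<.06)
print(m.sum(),cv2.minAreaRect(T[m][:,:2].astype(np.float32)*1000),np.median(T[m][:,2]))
E
```

```text
clock: 9.25
tcp_pos: [0.4591, 0.3336, 0.1228]
orientation: [0.251, 3.13, 0.001]
contact_force: [0.2, 1.0, -4.1]
grip_width: 0.0132
gripper_force: 48.9
clock: 10.45
tcp_pos: [0.518, 0.0813, 0.1209]
orientation: [-0.374, -3.117, 0.002]
contact_force: [0.1, 0.0, -3.6]
grip_width: 0.0138
gripper_force: 49.0
clock: 11.65
tcp_pos: [0.5262, 0.0531, 0.1208]
orientation: [-2.364, -2.067, 0.003]
contact_force: [-0.3, 0.1, -4.3]
grip_width: 0.0134
gripper_force: 49.1
clock: 12.15
tcp_pos: [0.5269, 0.0538, 0.1215]
orientation: [-2.514, -1.884, 0.001]
contact_force: [-0.1, 0.6, -3.2]
grip_width: 0.013
gripper_force: 49.1
t 12.15 tcp [0.5269 0.0538 0.1215] head 73.7 tilt [-4.e-04 -7.e-04 -1.e+00] | units after turn [-0.33  1.54  4.48] turn z 0.009 F [-0.09  0.65 -3.21] w 0.013 49.07154679298401
520 ((29.65313720703125, -1.6197452545166016), (40.19401931762695, 48.75082778930664), 89.84925842285156) -0.008842912730734002
```

View pics/w2.png

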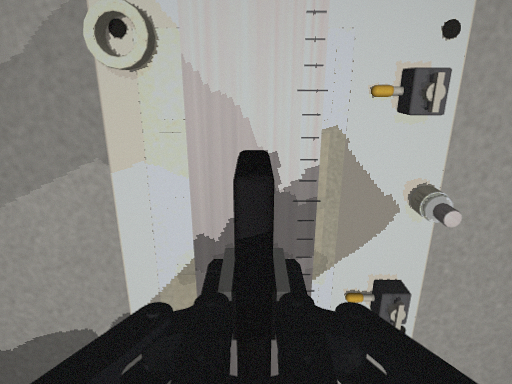

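The wrist view shows the bar hanging straight in the fingers. The tips are at (372,91) and (347,298), just beyond its far edge at about column 325, and the vial is at (435,205).

```bash
python3 - <<'E'
from h import *
P=np.load('w2.npy');im=cv2.imread('pics/w2.png')
o=status.get_obs();M=R.from_rotvec(o['orientation']).as_matrix()
T=(P-o['tcp_pos'])@M
m=(abs(T[...,2]-.0083)<.004)&(abs(T[...,0])<.17)&(abs(T[...,1])<.06)
print('bar in tool',m.sum(),cv2.minAreaRect(T[m][:,:2].astype(np.float32)*1000),np.median(T[m][:,2]))
for x in (.03,.06,.09,.12):
    q=T[m&(abs(T[...,0]-x)<.004)]; print(x,q[:,1].min().round(4),q[:,1].max().round(4)) if len(q) else 0
a=np.radians(-16.7);B=np.array([[np.cos(a),-np.sin(a),0],[np.sin(a),np.cos(a),0],[0,0,1]])
Q=(P-[.543,.0421,0])@B
hsv=cv2.cvtColor(im,cv2.COLOR_BGR2HSV)
m=((hsv[...,1]>150)&(hsv[...,2]>100)).astype(np.uint8)
k,l,s,c=cv2.connectedComponentsWithStats(m)
for i in range(1,k):
    if s[i,4]>30: q=Q[l==i];print('brass',s[i],q.mean(0).round(4),np.percentile(q[:,0],[1,99]).round(4),q[:,2].max().round(4))
z=Q[...,2]
for sg in(1,-1):
    m=(z>.029)&(z<.038)&(abs(Q[...,1]-sg*.085)<.025)&(abs(Q[...,0]-.097)<.025);q=Q[m];print('block',m.sum(),q.min(0).round(4),q.max(0).round(4))
E
```

```text
bar in tool 31922 ((16.880340576171875, -0.9858875274658203), (61.69217300415039, 192.5205078125), 89.91710662841797) 0.008864822079304176
0.03 -0.0317 0.0295
0.06 -0.0319 0.0285
0.09 -0.0318 0.0285
brass [372  86  21  11 208] [0.0678 0.0827 0.0202] [0.0614 0.0747] 0.0225
brass [346 294  17   9 123] [ 0.066  -0.0857  0.0199] [0.0594 0.0726] 0.0224
block 1287 [0.0818 0.0682 0.029 ] [0.1061 0.098  0.038 ]
block 699 [ 0.0824 -0.1017  0.029 ] [ 0.1073 -0.0714  0.038 ]
```

```bash
python3 -m crank '[[-0.1,0.4,0.3,0,0,0.009],[-0.1,0.6,0.7,0,0,0],[-0.1,0.5,0.9,0,0,0],[0,0,0.9,0,0,0],[0,0,0.7,0,0,0],[0,0,0.4,0,0,0],[0,0,0.25,0,0,0],[0,0,0,0,0,0]]'
cat >> h.py <<'E'
def fm(n=1):
    "force and z moment in board axes"
    o=status.get_obs();a=np.radians(-16.7);F=o['contact_force'];d=o['tcp_pos'][:2]-[.543,.0421];c,s=np.cos(a),np.sin(a)
    M=R.from_rotvec(o['orientation']).as_matrix();print('t',round(float(o['clock']),2),'board mm',(1000*np.array([c*d[0]+s*d[1],-s*d[0]+c*d[1],o['tcp_pos'][2]])).round(1),'head',round(float(np.degrees(np.arctan2(M[1,0],M[0,0]))),2),'F',np.round([c*F[0]+s*F[1],-s*F[0]+c*F[1],F[2]],1),'M',o['moment'].round(3))
E
python3 -c 'from h import *;fm()'
```

```text
clock: 13.05
tcp_pos: [0.554, 0.0399, 0.0385]
orientation: [-2.521, -1.874, 0.001]
contact_force: [0.0, -0.2, -4.0]
grip_width: 0.0134
gripper_force: 49.1
t 13.05 board mm [11.1  1.1 38.5] head 73.27 F [ 0.1 -0.1 -4. ] M [-0.024  0.017 -0.044]
```

```bash
python3 -m crank '[[0,0,0.2,0,0,0],[0,0,0.15,0,0,0],[0,0,0.1,0,0,0],[0,0,0,0,0,0],[0,0,0,0,0,0]]'
python3 -c 'from h import *;fm()'
python3 -m crank '[[0,0,0.04,0,0,0],[0,0,0,0,0,0],[0,0,0,0,0,0]]'
python3 -c 'from h import *;fm()'
```

```text
clock: 13.55
tcp_pos: [0.5543, 0.0398, 0.03]
orientation: [2.521, 1.874, 0.0]
contact_force: [-0.1, 0.8, -3.9]
grip_width: 0.0132
gripper_force: 49.2
t 13.55 board mm [11.5  1.1 30. ] head 73.25 F [-0.3  0.8 -3.9] M [0.045 0.021 0.006]
clock: 13.85
tcp_pos: [0.5543, 0.0398, 0.0291]
orientation: [2.521, 1.874, 0.0]
contact_force: [0.6, -0.7, -3.3]
grip_width: 0.0134
gripper_force: 49.2
t 13.85 board mm [11.4  1.  29.1] head 73.24 F [ 0.8 -0.5 -3.3] M [-0.006 -0.031  0.016]
```

```bash
python3 -m crank '[[0,0,0.04,0,0,0],[0,0,0,0,0,0],[0,0,0,0,0,0]]'
python3 -c 'from h import *;fm()'
python3 -m crank '[[0,0,0.03,0,0,0],[0,0,0,0,0,0],[0,0,0,0,0,0]]'
python3 -c 'from h import *;fm()'
```

```text
clock: 14.15
tcp_pos: [0.5542, 0.0398, 0.0283]
orientation: [2.521, 1.874, -0.0]
contact_force: [0.3, -0.4, -2.4]
grip_width: 0.0136
gripper_force: 49.2
t 14.15 board mm [11.4  1.  28.3] head 73.25 F [ 0.4 -0.4 -2.4] M [-0.036 -0.054  0.015]
clock: 14.45
tcp_pos: [0.5542, 0.0398, 0.0283]
orientation: [2.521, 1.874, -0.0]
contact_force: [-3.9, -1.4, 5.9]
grip_width: 0.0134
gripper_force: 50.5
t 14.45 board mm [11.4  1.  28.3] head 73.24 F [-3.4 -2.4  5.9] M [-0.109  0.678 -0.009]
```

```bash
python3 -m crank '[[0,0,-0.025,0,0,0],[0,0.05,0,0,0,0.005],[0,0.1,0,0,0,0.005],[0,0.1,0,0,0,0.005],[0,0.1,0,0,0,0],[0,0.1,0,0,0,0],[0,0,0,0,0,0]]'
python3 -c 'from h import *;fm()'
```

```text
clock: 15.15
tcp_pos: [0.5589, 0.039, 0.0284]
orientation: [-2.527, -1.861, 0.007]
contact_force: [0.5, -0.2, -2.0]
grip_width: 0.0135
gripper_force: 49.3
t 15.15 board mm [16.1  1.6 28.4] head 72.75 F [ 0.5 -0.1 -2. ] M [0.162 0.048 0.039]
```

```bash
python3 -m crank '[[0,0,0,0,0,0],[0,0,0,0,0,0]]'
python3 -c 'from h import *;fm()'
python3 -m crank '[[0,0.1,0,0,0,0],[0,0.1,0,0,0,0],[0,0,0,0,0,0],[0,0,0,0,0,0]]'
python3 -c 'from h import *;fm()'
```

```text
clock: 15.35
tcp_pos: [0.5626, 0.0377, 0.0283]
orientation: [-2.532, -1.859, 0.0]
contact_force: [-4.3, 2.2, 3.8]
grip_width: 0.0132
gripper_force: 50.3
t 15.35 board mm [20.1  1.4 28.3] head 72.59 F [-4.7  0.9  3.8] M [0.364 0.882 0.053]
clock: 15.75
tcp_pos: [0.5656, 0.0367, 0.0283]
orientation: [-2.531, -1.859, 0.002]
contact_force: [-7.3, 2.9, 7.1]
grip_width: 0.0137
gripper_force: 50.7
t 15.75 board mm [23.2  1.4 28.3] head 72.6 F [-7.8  0.6  7.1] M [0.581 1.456 0.044]
```

```bash
python3 -m crank '[[0,0,-0.03,0,0,0],[0,0,0,0,0,0],[0,0,0,0,0,0],[0,0,0,0,0,0]]'
python3 -c 'from h import *;fm()'
python3 -m crank '[[0,0.03,0,0,0,0],[0,0.03,0,0,0,0],[0,0,0,0,0,0],[0,0,0,0,0,0],[0,0,0,0,0,0]]'
python3 -c 'from h import *;fm()'
```

```text
clock: 16.15
tcp_pos: [0.5669, 0.0355, 0.0285]
orientation: [2.533, 1.858, -0.0]
contact_force: [0.3, -0.5, -3.7]
grip_width: 0.0134
gripper_force: 49.1
t 16.15 board mm [24.8  0.6 28.5] head 72.53 F [ 0.4 -0.4 -3.7] M [-0.004 -0.008  0.021]
clock: 16.65
tcp_pos: [0.5678, 0.0356, 0.0288]
orientation: [2.532, 1.859, 0.0]
contact_force: [-0.6, 0.7, -4.7]
grip_width: 0.0135
gripper_force: 49.1
t 16.65 board mm [25.6  0.9 28.8] head 72.57 F [-0.8  0.5 -4.7] M [ 0.079 -0.02  -0.052]
```

```bash
python3 -m crank '[[0,0.04,0,0,0,0],[0,0.04,0,0,0,0],[0,0.04,0,0,0,0],[0,0,0,0,0,0],[0,0,0,0,0,0],[0,0,0,0,0,0]]'
python3 -c 'from h import *;fm()'
python3 -m crank '[[0,0.03,0,0,0,0],[0,0.03,0,0,0,0],[0,0,0,0,0,0],[0,0,0,0,0,0],[0,0,0,0,0,0]]'
python3 -c 'from h import *;fm();f=grab("wrist","w3.png");np.save("w3.npy",cloud(f))'
```

```text
clock: 17.25
tcp_pos: [0.57, 0.0348, 0.0288]
orientation: [2.532, 1.859, -0.0]
contact_force: [0.3, -1.0, -3.2]
grip_width: 0.0135
gripper_force: 49.1
t 17.25 board mm [28.   0.8 28.8] head 72.57 F [ 0.6 -0.9 -3.2] M [0.06  0.006 0.005]
clock: 17.75
tcp_pos: [0.5712, 0.0345, 0.0288]
orientation: [-2.532, -1.859, 0.0]
contact_force: [-0.4, 0.1, -3.7]
grip_width: 0.0132
gripper_force: 49.1
t 17.75 board mm [29.2  0.8 28.8] head 72.57 F [-0.4 -0.  -3.7] M [-0.025  0.03  -0.007]
```

View pics/w3.png

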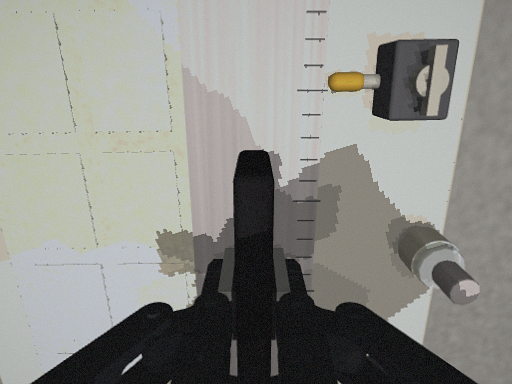

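The wrist view shows the left tip end at (329,82) with the bar edge at about column 326, so they are practically touching. I continue in fine steps.

```bash
python3 -m crank '[[0,0.03,0,0,0,0],[0,0,0,0,0,0],[0,0,0,0,0,0],[0,0,0,0,0,0]]' >/dev/null
python3 -c 'from h import *;fm()'
python3 -m crank '[[0,0.03,0,0,0,0],[0,0,0,0,0,0],[0,0,0,0,0,0],[0,0,0,0,0,0]]'>/dev/null
python3 -c 'from h import *;fm()'
python3 -m crank '[[0,0.03,0,0,0,0],[0,0,0,0,0,0],[0,0,0,0,0,0],[0,0,0,0,0,0]]'>/dev/null
python3 -c 'from h import *;fm()'
```

```text
t 18.2 board mm [29.8  0.8 28.8] head 72.57 F [-0.4  0.1 -3.4] M [ 0.022 -0.011 -0.002]
t 18.6 board mm [30.4  0.8 28.8] head 72.57 F [-0.4 -0.8 -3.9] M [ 0.002 -0.048 -0.017]
t 19.0 board mm [31.   0.8 28.8] head 72.57 F [-0.3  0.9 -3.2] M [-0.028 -0.007  0.036]
```

```bash
python3 -m crank '[[0,0.03,0,0,0,0],[0,0,0,0,0,0],[0,0,0,0,0,0],[0,0,0,0,0,0]]' >/dev/null
python3 -c 'from h import *;fm()'
python3 -m crank '[[0,0.03,0,0,0,0],[0,0,0,0,0,0],[0,0,0,0,0,0],[0,0,0,0,0,0]]'>/dev/null
python3 -c 'from h import *;fm()'
python3 -m crank '[[0,0.02,0,0,0,0],[0,0,0,0,0,0],[0,0,0,0,0,0],[0,0,0,0,0,0]]'>/dev/null
python3 -c 'from h import *;fm()'
```

```text
t 19.4 board mm [31.5  0.8 28.8] head 72.57 F [-0.1  0.4 -3.4] M [0.007 0.093 0.046]
t 19.8 board mm [32.2  0.8 28.8] head 72.57 F [-1.6 -0.4 -3.5] M [ 0.037  0.094 -0.023]
t 20.2 board mm [32.6  0.8 28.8] head 72.57 F [-1.2 -0.2 -3.5] M [0.058 0.118 0.023]
```

```bash
python3 -m crank '[[0,0.02,0,0,0,0],[0,0,0,0,0,0],[0,0,0,0,0,0],[0,0,0,0,0,0]]' >/dev/null
python3 -c 'from h import *;fm()'
python3 -m crank '[[0,0.02,0,0,0,0],[0,0,0,0,0,0],[0,0,0,0,0,0],[0,0,0,0,0,0]]'>/dev/null
python3 -c 'from h import *;fm()'
python3 -m crank '[[0,0.02,0,0,0,0],[0,0,0,0,0,0],[0,0,0,0,0,0],[0,0,0,0,0,0]]'>/dev/null
python3 -c 'from h import *;fm()'
```

```text
t 20.6 board mm [33.   0.8 28.8] head 72.57 F [ 0.   0.2 -3.7] M [0.117 0.109 0.048]
t 21.0 board mm [33.4  0.8 28.8] head 72.57 F [-1.2  0.2 -3.4] M [0.162 0.182 0.037]
t 21.4 board mm [33.8  0.8 28.8] head 72.57 F [-0.9  0.8 -4. ] M [ 0.153  0.22  -0.001]
```

```bash
python3 -m crank '[[0,0.015,0,0,0,0],[0,0,0,0,0,0],[0,0,0,0,0,0]]' >/dev/null
python3 -c 'from h import *;fm()'
python3 -m crank '[[0,0,0,0,0,0]]'>/dev/null
python3 -c 'from h import *;fm()'
python3 -m crank '[[0,0.015,0,0,0,0],[0,0,0,0,0,0],[0,0,0,0,0,0]]'>/dev/null
python3 -c 'from h import *;fm()'
python3 -m crank '[[0,0,0,0,0,0]]'>/dev/null
python3 -c 'from h import *;fm()'
```

```text
t 21.7 board mm [34.1  0.8 28.8] head 72.57 F [-1.2  0.1 -3.4] M [0.137 0.234 0.021]
t 21.8 board mm [34.1  0.8 28.8] head 72.57 F [-1.  -0.  -3.4] M [0.179 0.276 0.02 ]
t 22.1 board mm [34.2  0.8 28.8] head 72.57 F [-2.5  0.1 -4.1] M [0.189 0.403 0.015]
t 22.2 board mm [34.2  0.8 28.8] head 72.58 F [-2.3  1.1 -2.8] M [0.257 0.491 0.021]
```

```bash
python3 -m crank '[[0,0.015,0,0,0,0],[0,0,0,0,0,0],[0,0,0,0,0,0]]' >/dev/null
python3 -c 'from h import *;fm()'
python3 -m crank '[[0,0,0,0,0,0]]'>/dev/null
python3 -c 'from h import *;fm();f=grab("wrist","w4.png");im=cv2.resize(f["image"][40:140,270:470],None,fx=3,fy=3,interpolation=2);g=grab("scene");s=cv2.resize(g["image"][195:245,235:335],None,fx=6,fy=6,interpolation=2);cv2.imwrite("pics/c4.png",np.vstack([im,s])[:,:,::-1])'
```

```text
t 22.5 board mm [34.4  0.8 28.7] head 72.58 F [-3.1  0.3 -1.2] M [ 0.314  0.794 -0.019]
t 22.6 board mm [34.4  0.8 28.7] head 72.57 F [-3.9  0.3 -2.4] M [0.309 0.749 0.07 ]
```

View pics/c4.png

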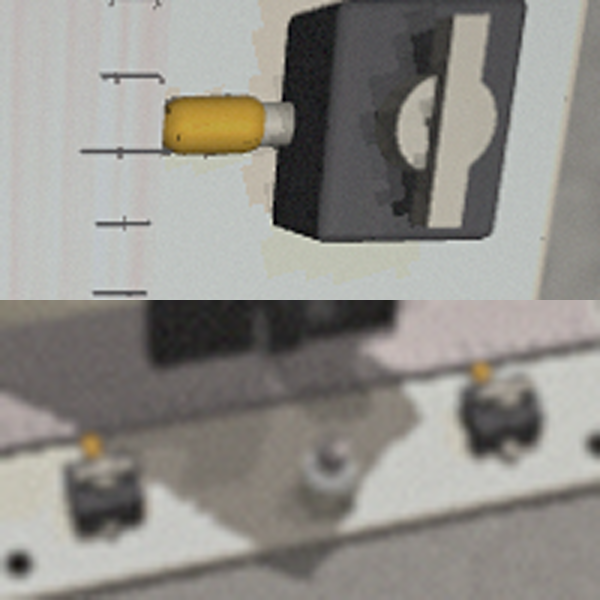

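Both tips meet the bar's edge: left at (165,125) in the upper crop, both in the lower crop. The load of about 3.5 N is balanced, with almost no moment about z. Now I lower the remaining fraction of a millimetre.

```bash
python3 -m crank '[[0,0,0.025,0,0,0],[0,0,0,0,0,0],[0,0,0,0,0,0],[0,0,0,0,0,0]]' >/dev/null
python3 -c 'from h import *;fm()'
python3 -m crank '[[0,0,0.015,0,0,0],[0,0,0,0,0,0],[0,0,0,0,0,0],[0,0,0,0,0,0]]'>/dev/null
python3 -c 'from h import *;fm()'
```

```text
t 23.1 board mm [34.5  0.8 28.3] head 72.57 F [-4.8  0.2  0.3] M [0.386 1.05  0.056]
t 23.5 board mm [34.4  0.8 28.3] head 72.57 F [-6.2 -0.2  3.3] M [ 0.362  1.166 -0.021]
```

```bash
python3 -m crank '[[0,0,0,0,0,0],[0,0,0,0,0,0],[0,0,0,0,0,0],[0,0,0,0,0,0],[0,0,0,0,0,0]]' 0.45 20
python3 -c 'from h import *;fm()'
python3 -m crank '[[0,0,-0.1,0,0,0],[0,0,-0.2,0,0,0],[0,0,-0.4,0,0,0],[0,0,-0.8,0,0,0],[0,0,-1,0,0,0],[0,0,-1,0,0,0],[0,0,-1,0,0,0],[0,0,-1,0,0,0],[0,0,-0.5,0,0,0],[0,0,0,0,0,0]]'
python3 - <<'E'
from h import *
fm();f=grab('wrist','w5.png');P=cloud(f);z=P[...,2]
a=np.radians(-16.7);B=np.array([[np.cos(a),-np.sin(a),0],[np.sin(a),np.cos(a),0],[0,0,1]])
Q=(P-[.543,.0421,0])@B
m=(z>.056)&(z<.07)&(abs(Q[...,0]-.035)<.03)&(abs(Q[...,1])<.08)
print(m.sum(),cv2.minAreaRect(Q[m][:,:2].astype(np.float32)*1000),np.median(z[m]))
m=(z>.0165)&(z<.024)
for y in (-.12,-.085,-.05,.05,.085,.12):
    q=Q[m&(abs(Q[...,1]-y)<.004)&(Q[...,0]<.07)];print(y,len(q),q[:,0].min() if len(q) else 0,q[:,0].max() if len(q) else 0)
E
```

```text
clock: 24.0
tcp_pos: [0.5768, 0.0327, 0.0281]
orientation: [2.532, 1.859, 0.001]
contact_force: [0.3, -0.1, 0.5]
grip_width: 0.0385
gripper_force: 0.0
t 24.0 board mm [35.1  0.7 28.1] head 72.56 F [ 0.3 -0.   0.5] M [ 0.037 -0.04   0.037]
clock: 25.0
tcp_pos: [0.5776, 0.033, 0.1502]
orientation: [2.531, 1.858, 0.005]
contact_force: [-0.0, -0.5, -0.0]
grip_width: 0.0389
gripper_force: 0.0
t 25.0 board mm [ 35.8   1.2 150.2] head 72.56 F [ 0.1 -0.5 -0. ] M [-0.006  0.003 -0.04 ]
2742 ((32.471534729003906, 0.005779266357421875), (109.7370376586914, 13.8440523147583), 89.51310729980469) 0.06330279053257816
-0.12 427 0.0016916058742732865 0.06226760311409148
-0.085 542 0.0016978732589182938 0.06999795854851434
-0.05 387 0.002164324215136089 0.062170920293276775
0.05 576 0.0032943766179626935 0.06300216665114544
0.085 932 0.003689743042650791 0.06993196654192396
0.12 1117 -0.1223800561240076 0.06396522670510248
```

View pics/w5.png

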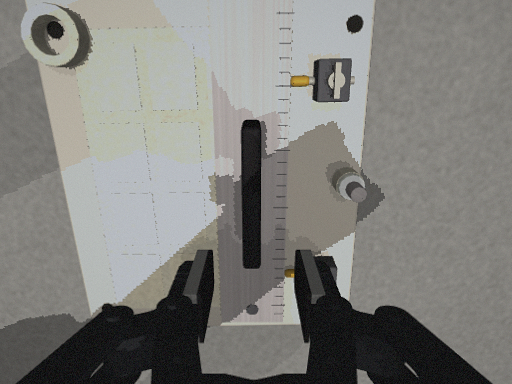

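The bar is released, lying flat and parallel to the tips. It meets both tips, at (291,81) and (286,272), and nothing else has moved. The push was balanced on both stops, and the edge sits about 2–2.8 mm past where the tips originally stood, within measurement error of their 2.5 mm travel.

```bash
python3 -c 'from h import *;print(r.hand_in())'
```

```text
the job is handed in; nothing more can be done
None
```

I laid the straightedge flat across the board, slid it gently against both sprung tips, released it and handed the job in; the final view shows it touching both tips, but hand-in gave no verdict.

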